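# Press a picture-label holder behind the lip of a classroom craft rack and hold it home

## Task

Take the label holder with the yellow card out of its little stand and push its tongue down behind the white lip of the craft rack, into the bay beside the yellow pot. Press it down, firmly but without ramming it, until the sprung clip under it is fully home, and finish while still holding it pressed there: do not let go, or the spring lifts it again. Leave the three pots and the highlighter where they are.

Things in the scene. Friction and masses are not known exactly. Their poses are not given: they have to be found in the camera images.
- holder: White flat label holder standing upright (40 to 85 g), a yellow card on both faces. Origin: centre of its underside; z up, y along its width, x through its thickness. From below: tongue 5 thick (x) x 50 wide (y) x 42 high, frame 5 x 68 x 30 (z 42 to 72), black grip tab 10 (x) x 26 (y) from z 70 to 102; 102 mm high. Front and back are alike. Starts 20 mm deep in the stand's groove.
- stand: Fixed wooden block 36 x 90 x 26 mm high with a groove 6.4 wide (x) x 54 (y) x 20 deep that holds the label holder upright. Origin: centre of its underside; y along the groove.
- rack: Fixed plywood rack, 140 deep (x) x 340 wide (y) x 75 mm high. Origin: centre of underside; x away from the robot, y left, z up. Along its far (+x) edge a white lip (an orange mark at each bay) leaves a slot 8 mm wide (centre at rack x 0.074), divided into three bays 56 mm wide at rack y +0.100 (left), 0 (middle), -0.100 (right). Mouth 77 mm above the table; an orange sprung clip at the bottom of each bay.
- clip_left_top (a point): Centre of the top of the orange clip plate (7 x 54 mm) in the left bay; 48 mm above the table at rest, 40 mm fully home. The tongue goes straight down onto it between the rack's face and the lip; 45 degree lead-ins on both long sides of the slot's mouth (77 to 67 mm up), straight walls below; blocks between bays are 64 mm high.
- clip_middle_top (a point): Centre of the top of the orange clip plate (7 x 54 mm) in the middle bay; 48 mm above the table at rest, 40 mm fully home. The tongue goes straight down onto it between the rack's face and the lip; 45 degree lead-ins on both long sides of the slot's mouth (77 to 67 mm up), straight walls below; blocks between bays are 64 mm high.
- clip_right_top (a point): Centre of the top of the orange clip plate (7 x 54 mm) in the right bay; 48 mm above the table at rest, 40 mm fully home. The tongue goes straight down onto it between the rack's face and the lip; 45 degree lead-ins on both long sides of the slot's mouth (77 to 67 mm up), straight walls below; blocks between bays are 64 mm high.
- clip_left (a joint): How far the left bay's clip plate is pushed down (m). Value 0 = up (at rest), 0.008 m = hard bottom stop, fully home. Spring: starts to move at about 3 N, about 7 N at the bottom; it springs back up when released.
- clip_middle (a joint): How far the middle bay's clip plate is pushed down (m). Value 0 = up (at rest), 0.008 m = hard bottom stop, fully home. Spring: starts to move at about 3 N, about 7 N at the bottom; it springs back up when released.
- clip_right (a joint): How far the right bay's clip plate is pushed down (m). Value 0 = up (at rest), 0.008 m = hard bottom stop, fully home. Spring: starts to move at about 3 N, about 7 N at the bottom; it springs back up when released.
- pot_yellow: Yellow plastic pot with crayons, 64 mm across, 55 mm high, crayons to about 75 mm, standing loose on the rack's top about 86 mm on the robot's side of the slot, one pot beside each bay (rack x about -0.012, rack y +0.1, 0 or -0.1; the order changes). Origin: centre of its underside.
- pot_blue: Blue plastic pot with crayons, 64 mm across, 55 mm high, crayons to about 75 mm, standing loose on the rack's top about 86 mm on the robot's side of the slot, one pot beside each bay (rack x about -0.012, rack y +0.1, 0 or -0.1; the order changes). Origin: centre of its underside.
- pot_green: Green plastic pot with crayons, 64 mm across, 55 mm high, crayons to about 75 mm, standing loose on the rack's top about 86 mm on the robot's side of the slot, one pot beside each bay (rack x about -0.012, rack y +0.1, 0 or -0.1; the order changes). Origin: centre of its underside.
- highlighter: Black highlighter with a blue cap, about 120 x 26 x 17 mm, lying loose on the table beyond the stand. Bystander. Origin: underneath, near its middle; x along it.
Mind the look-alikes: they are no part of the job. Several things have the shape of the holder; the one meant has the colours described above.

How it is judged (in metres and radians):
On the way, in this order (a step that is already met when the one before it is completed fails the run):
1. the holder is lifted clear of its stand (height (world z) of holder above 0.035 m and contact force between holder and stand below 0.1 N), for 0.1 s.
2. its tongue is down behind the lip, in the bay beside the yellow pot (((y of pot_yellow in the frame of rack between 0.06 and 0.14 m and y of holder in the frame of rack between 0.093 and 0.107 m and x of holder in the frame of rack between 0.069 and 0.079 m and z of holder in the frame of rack below 0.053 m) or (y of pot_yellow in the frame of rack between -0.04 and 0.04 m and y of holder in the frame of rack between -0.007 and 0.007 m and x of holder in the frame of rack between 0.069 and 0.079 m and z of holder in the frame of rack below 0.053 m) or (y of pot_yellow in the frame of rack between -0.14 and -0.06 m and y of holder in the frame of rack between -0.107 and -0.093 m and x of holder in the frame of rack between 0.069 and 0.079 m and z of holder in the frame of rack below 0.053 m))), for 0.05 s.
At the end, for the whole second after the job is handed in: Tongue behind the lip in the bay beside the yellow pot (7 mm along, 5 mm across), upright within 0.15 rad, at rest, clip down over 6.5 of its 8 mm; fingers still on the holder, which bears on the rack with over 3 N; pots and highlighter within 30 mm of their starts (((y of pot_yellow in the frame of rack between 0.06 and 0.14 m and y of holder in the frame of rack between 0.093 and 0.107 m and x of holder in the frame of rack between 0.069 and 0.079 m and value of joint clip_left above 0.0065 m) or (y of pot_yellow in the frame of rack between -0.04 and 0.04 m and y of holder in the frame of rack between -0.007 and 0.007 m and x of holder in the frame of rack between 0.069 and 0.079 m and value of joint clip_middle above 0.0065 m) or (y of pot_yellow in the frame of rack between -0.14 and -0.06 m and y of holder in the frame of rack between -0.107 and -0.093 m and x of holder in the frame of rack between 0.069 and 0.079 m and value of joint clip_right above 0.0065 m)) and contact force between the fingers and holder above 1 N and contact force between holder and rack above 3 N and angle between holder's own z axis and vertical below 0.15 rad and linear speed of holder below 0.02 m/s and distance of each of pot_yellow, pot_blue, pot_green, highlighter from where it was at the start of the episode below 0.03 m); the arm keeps its last pose, push and grip.
It fails at once if a pot or the highlighter is moved by more than 30 mm (distance of any of pot_yellow, pot_blue, pot_green, highlighter from where it was at the start of the episode above 0.03 m).
It fails at once if the holder is rammed into the rack with more than 60 N (contact force between holder and rack above 60 N).
It also fails if it takes over 38 s, if anything falls off the work surface, if the arm or the gripper's body presses on something with over 40 N, if the wrist force passes 120 N, or if a joint passes its speed limit or range.

## Robot

A 6-joint arm with a two-finger parallel gripper is mounted at the origin on the work surface. World frame = base frame: x ahead of the robot, y to its left, z up, the work surface at z = 0. Lengths are in mm, angles in rad, forces in N, time in s.
With the tool pointing down it reaches from about 275 to 1000 mm from the base axis. Payload 8.4 kg.
Tool frame: the origin (TCP) lies midway between the tips of the shut fingers; the grasp point (between the pads) lies 19 mm behind it; z points along the fingers, y is the direction in which the jaws open and shut (so a half turn about z gives the same grasp; the last joint's range is limited). The gripper opens to 85 mm and grips with 20 to 120 N. Pads are 22 mm wide; open, the fingers measure 114 mm over their backs; the gripper's body (76 mm by 85 mm) begins 54 mm behind the grasp point. The pads swing forward as they close: fully open they stand 13 mm farther back than shut.
Start: joints at [1.202, 0.353, 1.633, -0, 1.155, -0.002], TCP at [224.143, 583.428, 231.281] pointing down, gripper open.
Joint ranges: [-2.63, 2.63], [-0.92, 2.1], [0.06, 2.66], [-1.3, 4.44], [0, 2.69], [-3.02, 3.02]. Speed limits (rad/s): [2.22, 2.22, 2.79, 3.14, 3.14, 3.14].

## Interface

Orientations are given as [roll, pitch, yaw] about the fixed x, y, z axes, in that order (R = Rz(yaw) Ry(pitch) Rx(roll)).
In Python, from rig import * gives the robot as it stands.
- The arm moves only by the tool play_rows, never from a script. Its argument "moves" is a list of rows, each a list of 3 entries, a list of its own where there are three numbers: the shift along the tool's x, y, z in m, then the turn, a rotation vector about the tool's x, y, z in rad, then the opening in per cent of the stroke, from 0 (shut) to 100 (fully open). In form: [[[x, y, z], [rx, ry, rz], fingers], ...]. A call has 1 to 20 rows; each row shifts and turns the commanded pose from where the row before left it, along the tool's axes as they then stand; what a row does not reach is not made up. A row lasts 1/10 s, in which the tool goes at most 50 mm and 8.59 degrees, less where a joint would pass 70% of its speed; a pose out of reach is approached as far as the arm can. A call is refused whole if a number of a shift passes 0.05 or a number of a turn 0.15, either way. A call with a gripper value outside its range is refused whole. The fingers move at their own pace and stop on an object; "squeeze" is the grip in N (left out, the last holds). Time passes only in rows, so rows that do not move let the fingers close. It gives the time, the measured TCP pose, the force and the opening at its end, in the units of the state.
- sense(): the state, without advancing time (a new reading comes with each control period).
- grab_frame(name): name is "scene" or "side" or "wrist"; returns a dict with "pixels" (400x640x3 uint8, red, green, blue), "intrinsics" (3x3 intrinsics, pixels), "distortion" ([k1, k2, p1, p2, k3] as OpenCV has them; the pictures are not rectified), "R" (3x3) and "t" (3): a world point X has camera coordinates R X + t. Camera axes: x right, y down, z forward; pixel columns grow to the right and rows downward; lengths in mm; the calibration is good to about 2 mm. A picture is of the moment at which its call begins. There is no depth.
- sign_off(): hands the job in, once; it reports no verdict.
The state is a dict: "clock": time; "qpos": joint angles; "qvel": joint speeds; "joint_efforts": joint torques, N m; "eef_pos": TCP position; "tcp_rot": TCP orientation; "contact_force": force on the tool from outside, world axes, zero at the start; "wrist_torque": the same for the moment, N m; "opening": opening from 0.0 (shut) to 1.0 (fully open).
Only numpy, scipy, OpenCV 4.12 (cv2) and the standard library are available. Lean on these libraries where they do the work, as an engineer would, in place of code of your own. Each camera call takes 0.05 s, during which the arm holds its last target. There are 200 camera calls.

## Working session

There is one attempt and no reset: what is moved stays moved. The work goes in short steps, Python scripts to look and compute and a tool call to move; the robot and the scene stay as the last step left them, time stands still between calls to the robot, and variables do not carry over. Pictures are saved under pics/ and viewed, about 8 in all and at most 12, crops included, and the job is handed in when it is done.

Besides the shell and the picture viewer there is one more tool, called after "Call:" as name([rows], argument=value, ...), one row to a line, values as JSON. play_rows: Moves the arm, as the interface text tells. Its arguments: {"type":"object","properties":{"moves":{"type":"array"},"squeeze":{"type":"number"}},"required":["moves"]}

```bash
mkdir -p pics; python3 - <<'E'
from rig import *
import cv2,numpy as np,pickle
d={}
for n in ["scene","side","wrist"]:
    f=grab_frame(n); d[n]=f; cv2.imwrite(f"pics/{n}0.png",f["pixels"][:,:,::-1])
    R=np.array(f["R"]);print(n,(-R.T@np.array(f["t"])).round(),R[2].round(2),np.array(f["distortion"]).round(3))
pickle.dump(d,open("f0.pkl","wb"))
print(sense())
E
```

```text
scene [1093.   25.  863.] [-0.57  0.01 -0.82] [-0.104  0.     0.     0.     0.   ]
side [428. 620. 635.] [ 0.15 -0.72 -0.68] [0.001 0.    0.    0.    0.   ]
wrist [145. 615. 374.] [ 0.31 -0.12 -0.94] [-0.052  0.     0.     0.     0.   ]
{'clock': 0.15, 'qpos': array([ 1.20157539e+00,  3.53517747e-01,  1.63395740e+00, -1.68182184e-05,
        1.15518881e+00, -2.43025575e-03]), 'qvel': array([ 0.00097886, -0.0027516 , -0.00360035,  0.00184518, -0.00098695,
        0.00035851]), 'joint_efforts': array([-5.72674599e-04, -6.05643868e+01, -3.42337132e+01, -5.83072278e-05,
        6.00546555e-03,  2.42149213e-06]), 'eef_pos': array([224.03151453, 583.08371233, 230.71874266]), 'tcp_rot': array([-3.14052132e+00,  1.27756395e-05,  2.77480878e+00]), 'contact_force': array([-0.5336814 ,  0.54670365, -0.84143338]), 'wrist_torque': array([-0.00547773,  0.03105463,  0.05239213]), 'opening': 1.0008928883714716}
```

View pics/scene0.png

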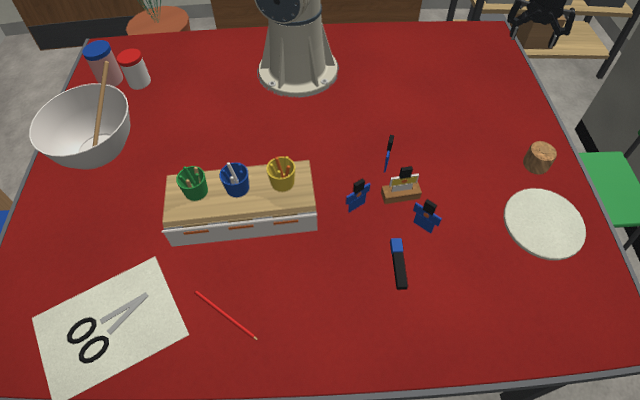

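View pics/side0.png

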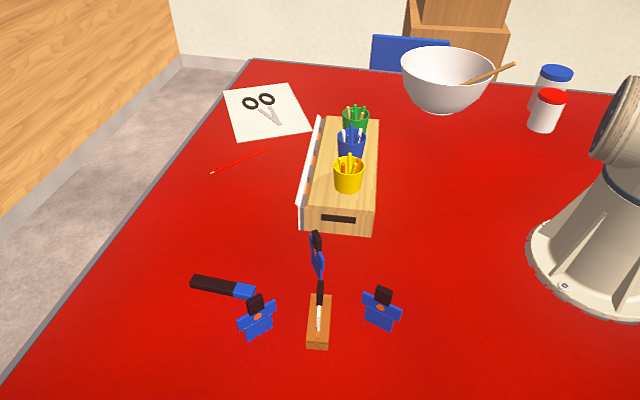

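The side and scene views show the stand holder at scene (404,180) and side (320,305). Look-alikes are blue holders at scene (358,195), (427,215), (388,150), or side (316,255), (257,318), (381,308). The yellow pot is at scene (281,172) and side (349,175), which is the +y end bay. Next, close crops.

```bash
python3 - <<'E'
import cv2,pickle,numpy as np
d=pickle.load(open("f0.pkl","rb"))
def crop(n,x,y,w,h,s,o):
    im=d[n]["pixels"][y:y+h,x:x+w,::-1]
    im=cv2.resize(im,None,fx=s,fy=s,interpolation=cv2.INTER_CUBIC)
    for i in range(0,w,10):cv2.line(im,(i*s,0),(i*s,4 if i%50 else 12),(255,255,255),1)
    for i in range(0,h,10):cv2.line(im,(0,i*s),(4 if i%50 else 12,i*s),(255,255,255),1)
    return im
a=crop("scene",370,160,60,50,6,0); b=crop("side",290,275,60,80,6,0)
b=b[:,:]; H=max(a.shape[0],b.shape[0]); 
P=lambda i:cv2.copyMakeBorder(i,0,H-i.shape[0],0,10,cv2.BORDER_CONSTANT)
cv2.imwrite("pics/c1.png",np.hstack([P(a),P(b)]))
a=crop("scene",155,150,170,100,4,0); cv2.imwrite("pics/c2.png",a)
a=crop("side",285,100,110,145,4,0); cv2.imwrite("pics/c3.png",a)
E
```

```text
(no output)
```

View pics/c1.png

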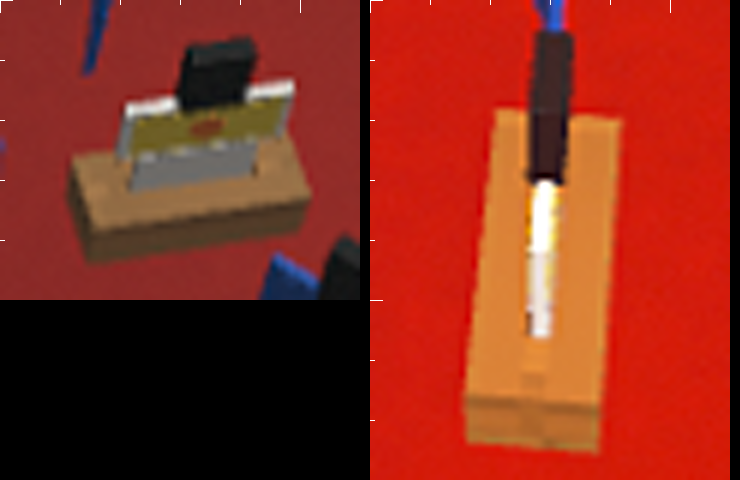

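View pics/c2.png

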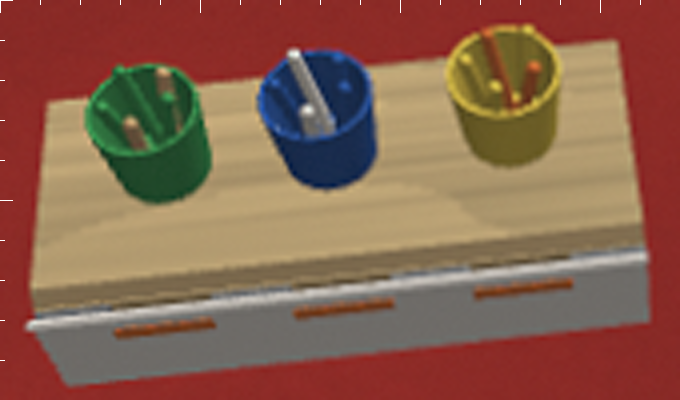

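View pics/c3.png

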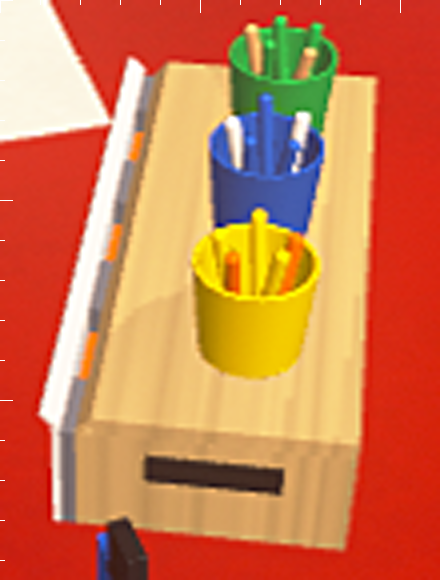

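The holder in the stand is the one with the yellow card and white tongue (scene about (404,180)); the other three are blue. The yellow pot is in the rack's +y bay. Next I'll fit model corners from both views.

```bash
cat > h.py <<'E'
import numpy as np,cv2
from scipy.optimize import least_squares
def proj(f,X):
    R=np.array(f["R"]);t=np.array(f["t"],float)
    return cv2.projectPoints(np.array(X,float).reshape(-1,3),cv2.Rodrigues(R)[0],t,np.array(f["intrinsics"],float),np.array(f["distortion"],float))[0].reshape(-1,2)
def W(p,L):
    c,s=np.cos(p[2]),np.sin(p[2]); L=np.array(L,float)
    return L@np.array([[c,-s,0],[s,c,0],[0,0,1]]).T+[p[0],p[1],p[3] if len(p)>3 else 0]
def ray(f,px):
    R=np.array(f["R"]);u=cv2.undistortPoints(np.array([[px]],float),np.array(f["intrinsics"],float),np.array(f["distortion"],float))[0,0]
    return -R.T@np.array(f["t"]),R.T@np.array([u[0],u[1],1])
def cp(o,s,pts): return np.array(o)+(np.array(pts,float)+.5)/s-.5
E
python3 - <<'E'
from h import *; import pickle
d=pickle.load(open("f0.pkl","rb")); S,D=d["scene"],d["side"]
def fit(obs,p0,loc):
    # obs: list (frame, px array, index list); loc(p)->local pts
    fn=lambda p: np.concatenate([(proj(f,W(p[:4],loc(p)[ix]))-px).ravel() for f,px,ix in obs])
    r=least_squares(fn,p0,loss="soft_l1",x_scale=np.where(np.arange(len(p0))==2,.02,1))
    return r.x,fn(r.x).reshape(-1,2)
# stand, with free height offset
st=np.array([[-18,-45,26],[-18,45,26],[18,-45,26],[18,45,26],[18,-45,0],[18,45,0],[-18,45,0]])
so=[(S,cp((370,160),6,[(70,157),(292,138),(92,226),(308,195),(88,263),(305,232)]),[0,1,2,3,4,5])]
do=[(D,cp((290,275),6,[(128,108),(252,119),(96,397),(232,405),(95,443),(229,452)]),[2,0,3,1,5,6])]
for o in (so,do,so+do):
    x,r=fit(o,[500,350,0,0],lambda p:st); print("stand",x.round(3));
print(r.round(1).tolist())
rk=lambda p:np.array([[-70,-170,75],[-70,170,75],[-70,170,0],[p[4],-170,p[6]],[p[4],170,p[6]],[p[4],-100,p[5]],[p[4],0,p[5]],[p[4],100,p[5]],[p[4],-170,77],[p[4],170,77]])
so=[(S,cp((155,150),4,[(50,102),(617,40),(68,386),(650,322),(165,328),(344,310),(523,290),(27,326),(647,258)]),[0,1,3,4,5,6,7,8,9])]
do=[(D,cp((285,100),4,[(378,77),(358,443),(345,550),(130,57),(40,415)]),[0,1,2,8,9])]
for o in (so,do,so+do):
    x,r=fit(o,[500,100,0,0,82,60,0],rk); print("rack",x.round(3));
print(r.round(1).tolist())
# holder tab top centre/frame triangulated
h=np.array([[2.5,-34,72],[2.5,34,72],[0,-34,42],[0,34,42],[5,-13,102],[5,13,102],[5,13,70],[-5,13,70],[-5,-13,102],[5,-13,102],[-5,13,70]])
so=(S,cp((370,160),6,[(127,108),(294,85),(120,158),(290,134)]),[0,1,2,3])
x,r=fit([so,(D,cp((290,275),6,[(167,30),(204,33),(158,183)]),[9,8,6])],[500,350,0,6],lambda p:h);print("holder",x.round(3),r.round(1).tolist())
# look-alikes & highlighter rough at table
for n,px in [("bA",(357,208)),("bB",(427,228)),("bC",(387,170)),("hl",(397,240)),("hl2",(402,288))]:
    o,v=ray(S,px);print(n,(o-v*o[2]/v[2]).round())
E
```

```text
stand [5.00933e+02 2.41871e+02 1.00000e-01 1.87400e+00]
stand [4.95641e+02 2.45049e+02 1.25000e-01 7.75000e-01]
stand [ 4.96230e+02  2.42635e+02  1.21000e-01 -3.73500e+00]
[[0.3, -0.3], [-1.4, -2.2], [0.4, 0.2], [0.3, -0.0], [-0.2, 0.1], [-1.1, -0.1], [-0.0, 0.4], [-0.2, 0.3], [-0.2, -0.6], [-0.3, 0.1], [0.1, -0.1], [-0.2, 0.4]]
rack [ 5.16267e+02 -1.42851e+02  7.70000e-02 -3.95500e+00  8.67350e+01
  5.76800e+01  6.57500e+00]
rack [ 5.14889e+02 -1.42253e+02  7.50000e-02 -2.62800e+00  8.74570e+01
  6.00000e+01  0.00000e+00]
rack [ 5.15432e+02 -1.43030e+02  7.70000e-02 -3.79300e+00  8.73800e+01
  5.71710e+01  6.07600e+00]
[[0.3, -0.4], [-0.2, -0.1], [-0.4, 0.2], [-0.1, 0.1], [-0.3, 0.3], [-0.1, -0.1], [0.0, -0.1], [0.2, -0.3], [0.1, -0.3], [-0.8, 0.5], [0.3, 0.8], [-0.3, 0.2], [-0.2, 0.0], [0.1, -0.8]]
holder [4.96289e+02 2.43084e+02 1.17000e-01 3.77400e+00] [[0.3, 0.5], [0.6, 0.4], [-0.4, -1.0], [-1.3, -0.9], [-0.1, -0.1], [0.1, -0.1], [-0.4, 0.4]]
bA [531. 132.   0.]
bB [597. 291.   0.]
bC [419. 221.   0.]
hl [624. 216.  -0.]
hl2 [742. 210.   0.]
```

Call:
play_rows([
  [[-0.0376,-0.022,0],[0,0,0],47],
  [[-0.0376,-0.022,0],[0,0,0],47],
  [[-0.0376,-0.022,0],[0,0,0],47],
  [[-0.0376,-0.022,0],[0,0,0],47],
  [[-0.0376,-0.022,0],[0,0,0],47],
  [[-0.0376,-0.022,0],[0,0,0],47],
  [[-0.0376,-0.022,0],[0,0,0],47],
  [[-0.0376,-0.022,0],[0,0,0],47],
  [[-0.0376,-0.022,0],[0,0,0],47],
  [[-0.0376,-0.022,0],[0,0,0],47],
  [[0,0,0.005],[0,0,0.1355],47],
  [[0,0,0.005],[0,0,0.1355],47],
  [[0,0,0.005],[0,0,0.1355],47],
  [[0,0,0.005],[0,0,0.1355],47],
  [[0,0,0.005],[0,0,0.1355],47],
  [[0,0,0.005],[0,0,0.1355],47],
  [[0,0,0],[0,0,0.1355],47],
  [[0,0,0],[0,0,0.1355],47],
  [[0,0,0],[0,0,0],47],
  [[0,0,0],[0,0,0],47],
], squeeze=60)

```text
clock: 2.15
eef_pos: [496.2, 243.2, 201.2]
tcp_rot: [-3.141, 0.0, 1.695]
contact_force: [0.3, 0.6, -0.4]
opening: 0.467
```

```bash
python3 - <<'E'
from rig import *; import cv2,pickle
f=grab_frame("wrist"); s=sense(); print(s["eef_pos"],s["tcp_rot"],s["qpos"],s["contact_force"],s["opening"])
pickle.dump(f,open("w1.pkl","wb")); cv2.imwrite("pics/w1.png",f["pixels"][:,:,::-1])
E
```

```text
[496.1990029  243.20950935 201.2140594 ] [-3.14147963e+00  5.76850904e-05  1.69451467e+00] [ 4.53029382e-01  2.73218571e-01  1.81942543e+00 -2.08032816e-05
  1.04907426e+00  3.29321416e-01] [ 0.12580463 -0.22842549  0.52315459] 0.471814546398452
```

View pics/w1.png

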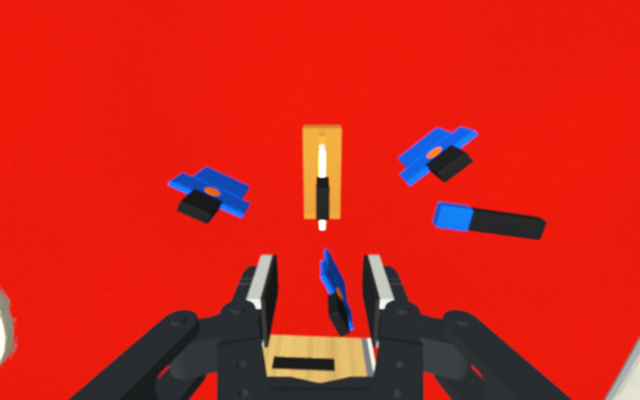

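The wrist view shows the yellow-card holder edge-on at (322,185), with the stand from (303,125) to (342,218). It lies centred between the jaws, and the blue holders are off to the sides. Checking this numerically against the model.

```bash
python3 - <<'E'
from h import *; import pickle
f=pickle.load(open("w1.pkl","rb")); p=[496.3,243.1,.12,6]
im=f["pixels"].astype(int)
print("tab top",proj(f,W(p,[[-5,13,102],[5,13,102],[-5,-13,102],[5,-13,102]])).round(1).tolist())
print("frame top ends",proj(f,W(p,[[0,34,72],[0,-34,72]])).round(1).tolist(),"tab base",proj(f,W(p,[[0,13,72]])).round(1))
print("stand top",proj(f,W([496.3,243.1,.12],[[-18,45,26],[18,45,26],[-18,-45,26],[18,-45,26]])).round(1).tolist())
for r in (140,150,160,200,215,228):
    g=im[r,300:346]; print(r,"white/dark cols",[300+i for i in range(46) if g[i].min()>150],[300+i for i in range(46) if g[i].max()<90],"wood",[300+i for i in range(46) if g[i][1]>110 and g[i][2]<140][:1],[300+i for i in range(46) if g[i][1]>110 and g[i][2]<140][-1:])
print("pad mid at tcp", proj(f,[[496.2,243.2,201.2]]),proj(f,[[496.2,243.2,220]]))
E
```

```text
tab top [[313.1, 188.1], [326.8, 188.2], [313.2, 221.2], [326.5, 221.2]]
frame top ends [[320.1, 151.6], [319.7, 230.3]] tab base [[320.  177.3]]
stand top [[300.7, 129.0], [339.5, 129.2], [301.9, 219.0], [337.5, 219.2]]
140 white/dark cols [] [] wood [303] [341]
150 white/dark cols [319, 320, 321, 322, 323, 324, 325] [] wood [303] [341]
160 white/dark cols [319, 320, 321, 322, 323, 324, 325] [] wood [303] [340]
200 white/dark cols [] [317, 318, 319, 320, 321, 322, 323, 324, 325, 326, 327] wood [304] [339]
215 white/dark cols [] [317, 318, 319, 320, 321, 322, 323, 324, 325, 326, 327] wood [304] [339]
228 white/dark cols [319, 320, 321, 322, 323, 324, 325] [] wood [318] [318]
pad mid at tcp [[319.74769591 270.68151457]] [[319.73734272 293.4441634 ]]
```

Call:
play_rows([
  [[0,0.0012,0.025],[0,0,0],47],
  [[0,0,0.025],[0,0,0],47],
  [[0,0,0.025],[0,0,0],47],
  [[0,0,0.025],[0,0,0],47],
  [[0,0,0.015],[0,0,0],47],
  [[0,0,0.009],[0,0,0],47],
  [[0,0,0],[0,0,0],47],
  [[0,0,0],[0,0,0],30],
  [[0,0,0],[0,0,0],20],
  [[0,0,0],[0,0,0],10],
  [[0,0,0],[0,0,0],0],
  [[0,0,0],[0,0,0],0],
  [[0,0,0],[0,0,0],0],
  [[0,0,0],[0,0,0],0],
])

```text
clock: 3.6
eef_pos: [498.1, 243.7, 78.4]
tcp_rot: [3.14, -0.001, 1.691]
contact_force: [-1.3, -0.2, 6.6]
opening: 0.108
```

Call:
play_rows([
  [[0,0,-0.005],[0,0,0],0],
  [[0,0,-0.01],[0,0,0],0],
  [[0,0,-0.015],[0,0,0],0],
  [[0,0,-0.02],[0,0,0],0],
  [[0,0,-0.025],[0,0,0],0],
  [[0,0,-0.025],[0,0,0],0],
  [[0,0,-0.025],[0,0,0],0],
  [[0,0,-0.025],[0,0,0],0],
  [[0,0,-0.012],[0,0,0],0],
  [[0,0,0],[0,0,0],0],
  [[0,0,0],[0,0,0],0],
])

```text
clock: 4.7
eef_pos: [497.0, 243.2, 238.7]
tcp_rot: [-3.141, 0.0, 1.691]
contact_force: [0.3, 1.3, -0.4]
opening: 0.107
```

```bash
python3 - <<'E'
from rig import *; import cv2,pickle,numpy as np
d={n:grab_frame(n) for n in("wrist","scene","side")}; s=sense(); print(s["eef_pos"],s["tcp_rot"],s["contact_force"],s["opening"])
d["s"]=s; pickle.dump(d,open("w2.pkl","wb"))
w=d["wrist"]["pixels"][:,:,::-1]
from h import proj
c=proj(d["scene"],[s["eef_pos"]])[0].astype(int);e=proj(d["side"],[s["eef_pos"]])[0].astype(int);print(c,e)
z=lambda n,c:cv2.resize(np.ascontiguousarray(d[n]["pixels"][c[1]-30:c[1]+70,c[0]-50:c[0]+50,::-1]),(400,400),interpolation=cv2.INTER_CUBIC)
cv2.imwrite("pics/c4.png",np.hstack([z("scene",c),z("side",e)])[:, :800]); cv2.imwrite("pics/w2.png",w)
E
```

```text
[496.71385925 243.00154161 237.8927393 ] [-3.13938192e+00  7.81718146e-04  1.69078508e+00] [-0.27002939  0.07666714 -0.6744261 ] 0.1064358525663017
[416 126] [321 226]
```

View pics/c4.png

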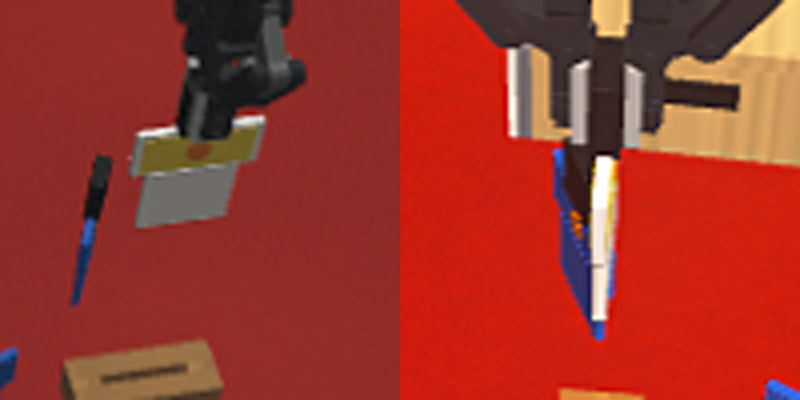

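View pics/w2.png

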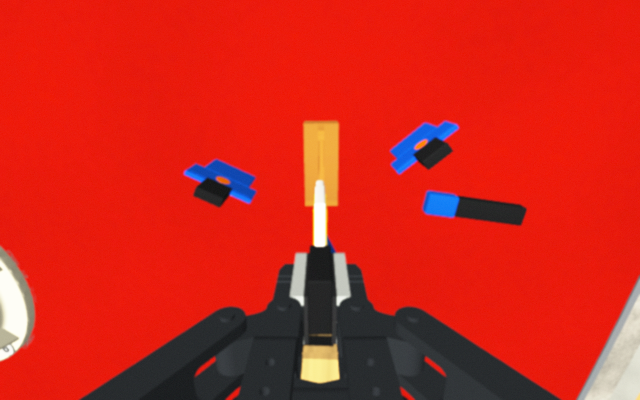

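Pictures show the holder lifted upright out of the empty groove, gripped by its tab. Fit its pose relative to the TCP.

```bash
python3 - <<'E'
from h import *; import pickle
from scipy.spatial.transform import Rotation as Ro
d=pickle.load(open("w2.pkl","rb")); s=d["s"]["eef_pos"]
def T(p,L): return Ro.from_euler("xyz",[p[4],p[5],p[2]]).apply(np.array(L,float))+[p[0],p[1],p[3]]
Ls=[[2.5,-25,0],[2.5,25,0],[2.5,-34,72],[2.5,34,72],[2.5,-34,42],[2.5,34,42]]
Ps=cp((366,96),4,[(137,228),(225,215),(137,133),(265,119),(132,176),(258,160)])
Ld=[[0,25,0],[0,34,72]]; Pd=cp((271,196),4,[(199,320),(206,157)])
fn=lambda p:np.concatenate([(proj(d["scene"],T(p,Ls))-Ps).ravel(),(proj(d["side"],T(p,Ld))-Pd).ravel(),(np.array(p[4:])/.03)])
r=least_squares(fn,[497,243,.12,168,0,0],x_scale=[1,1,.02,1,.02,.02]); print(r.x.round(3),r.fun.round(1),s)
# stand pose from wrist vs. model gives wrist-camera bias
w=d["wrist"]; print(proj(w,W([496.3,243.1,.12],[[0,45,26],[0,-45,26]])),"frame/tongue in wrist:",proj(w,T(r.x,[[0,34,72],[0,25,0],[0,34,42]])).round(1).tolist())
im=w["pixels"].astype(int)
for q in (185,195,210,230,240): print(q,[c for c in range(300,345) if im[q,c].min()>130][::1][:1],[c for c in range(300,345) if im[q,c].min()>130][-1:])
E
```

```text
[ 4.96979e+02  2.42281e+02  1.48000e-01  1.69113e+02  7.00000e-02
 -3.00000e-03] [ 0.4 -0.5  0.7 -1.8 -1.3  1.  -1.  -1.9 -1.1  0.2 -1.1 -2.1 -1.1 -2.8
 -1.9  4.8  2.3 -0.1] [496.71385925 243.00154161 237.8927393 ]
[[319.15951404 124.21491606]
 [319.17777155 206.18394774]] frame/tongue in wrist: [[317.1, 220.7], [318.5, 183.2], [317.6, 194.9]]
185 [315] [324]
195 [314] [324]
210 [314] [325]
230 [314] [325]
240 [314] [325]
```

```bash
python3 - <<'E'
from h import *; import pickle
from scipy.spatial.transform import Rotation as Ro
d=pickle.load(open("w2.pkl","rb")); s=d["s"]["eef_pos"]
def T(p,L): return Ro.from_euler("xyz",[p[4],p[5],p[2]]).apply(np.array(L,float))+[p[0],p[1],p[3]]
Ls=[[2.5,-25,0],[2.5,25,0],[2.5,-34,72],[2.5,34,72],[2.5,-34,42],[2.5,34,42]]
Ps=cp((366,96),4,[(137,228),(225,215),(137,133),(265,119),(132,176),(258,160)])
Ld=[[0,25,0],[0,13,72]]; Pd=cp((271,196),4,[(199,320),(206,157)])
fn=lambda p:np.concatenate([(proj(d["scene"],T(p,Ls))-Ps).ravel(),(proj(d["side"],T(p,Ld))-Pd).ravel(),(np.array(p[4:])/.03)])
r=least_squares(fn,[497,243,.12,168,0,0],x_scale=[1,1,.02,1,.02,.02]); print(r.x.round(3),r.fun.round(1))
E
```

```text
[ 4.94995e+02  2.42115e+02  1.20000e-01  1.63831e+02 -1.00000e-03
 -6.00000e-03] [-0.2 -0.3 -0.1 -0.   0.4  0.4  0.5 -0.1 -0.4 -0.1 -0.6 -0.2 -0.3  0.5
  0.  -0.3 -0.  -0.2]
```

Call:
play_rows([
  [[-0.036,0.0065,0],[0,0,0],0],
  [[-0.036,0.0065,0],[0,0,0],0],
  [[-0.036,0.0065,0],[0,0,0],0],
  [[-0.036,0.0065,0],[0,0,0],0],
  [[-0.036,0.0065,0],[0,0,0],0],
  [[-0.036,0.0065,0],[0,0,0],0],
  [[-0.036,0.0065,0],[0,0,0],0],
  [[-0.036,0.0068,0],[0,0,0],0],
  [[0,0,0.005],[0,0,0.043],0],
  [[0,0,0.02],[0,0,0],0],
  [[0,0,0.02],[0,0,0],0],
  [[0,0,0.015],[0,0,0],0],
  [[0,0,0.005],[0,0,0],0],
  [[0,0,0],[0,0,0],0],
  [[0,0,0],[0,0,0],0],
  [[0,0,0],[0,0,0],0],
])

```text
clock: 6.45
eef_pos: [584.5, -36.2, 175.2]
tcp_rot: [3.14, 0.0, 1.648]
contact_force: [-0.4, -0.0, 0.0]
opening: 0.105
```

```bash
python3 - <<'E'
from rig import *; import cv2,pickle,numpy as np
d={n:grab_frame(n) for n in("scene","side","wrist")}; s=sense(); print(s["eef_pos"],s["tcp_rot"],s["contact_force"],s["opening"],s["clock"])
d["s"]=s; pickle.dump(d,open("w3.pkl","wb"))
from h import proj
c=proj(d["scene"],[s["eef_pos"]])[0].astype(int);e=proj(d["side"],[s["eef_pos"]])[0].astype(int);print(c,e)
z=lambda n,c:cv2.resize(np.ascontiguousarray(d[n]["pixels"][c[1]-20:c[1]+80,c[0]-40:c[0]+40,::-1]),(480,600),interpolation=cv2.INTER_CUBIC)
cv2.imwrite("pics/c5.png",np.hstack([z("scene",c)[:,:400],z("side",e)[:,40:440]]))
E
```

```text
[584.2151714  -36.28131869 174.98825963] [3.14040474e+00 1.63212700e-04 1.64785622e+00] [-0.30987424 -0.24820798 -0.72028474] 0.10364715897268115 6.6
[280 185] [304 140]
```

View pics/c5.png

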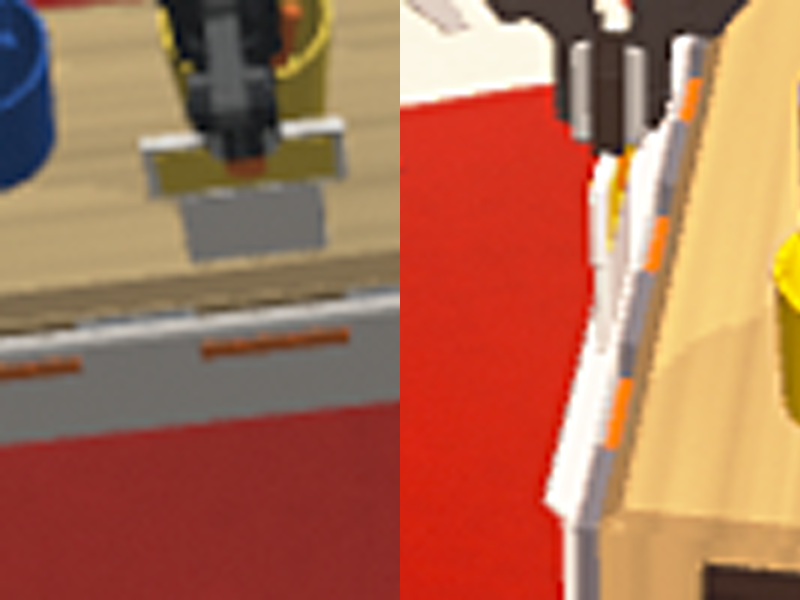

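```bash
python3 - <<'E'
from h import *; import pickle
from scipy.spatial.transform import Rotation as Ro
d=pickle.load(open("w3.pkl","rb")); s=d["s"]["eef_pos"]
def T(p,L): return Ro.from_euler("xyz",[p[4],p[5],p[2]]).apply(np.array(L,float))+[p[0],p[1],p[3]]
Ls=[[2.5,-25,0],[2.5,25,0],[2.5,-34,72],[2.5,34,72],[2.5,-34,42],[2.5,34,42]]
Ps=cp((240,165),6,[(193,263),(326,249),(143,147),(343,123),(150,198),(344,179)])
Ld=[[0,25,0],[0,13,72]]; Pd=cp((264,120),6,[(40+201,352),(40+213,153)])
fn=lambda p:np.concatenate([(proj(d["scene"],T(p,Ls))-Ps).ravel(),(proj(d["side"],T(p,Ld))-Pd).ravel(),(np.array(p[4:])/.03)])
r=least_squares(fn,[583,-37,.077,100,0,0],x_scale=[1,1,.02,1,.02,.02]); print(r.x.round(3),r.fun.round(1))
rk=[515.4,-143,.077,-3.8]
a,b=np.cos(.077),np.sin(.077);dx=r.x[0]-rk[0];dy=r.x[1]-rk[1]
print("holder in rack frame",dx*a+dy*b,-dx*b+dy*a)
g=lambda P:((np.array(P)-[264,120]+.5)*6-.5-[40-400,0]).round(0).tolist()
for nm,L in [("clip far end",[[70.5,73,48],[77.5,73,48]]),("block near top",[[70,128,64],[78,128,64]]),("block far top",[[70,72,64],[78,72,64]]),("rack edge top",[[60,170,75],[70,170,75],[70,170,65]]),("lip top",[[78,170,77],[88,170,77],[82,170,77]]),("clip near",[[70.5,127,48],[77.5,127,48]])]:
    print(nm,g(proj(d["side"],W(rk,L))))
gs=lambda P:((np.array(P)-[240,165]+.5)*6-.5).round(0).tolist()
print("mark ctr scene",gs(proj(d["scene"],W(rk,[[87.4,100,57.2]]))),"block scene",gs(proj(d["scene"],W(rk,[[70,72,64],[70,128,64]]))))
E
```

```text
[ 5.8301e+02 -3.8816e+01  7.5000e-02  9.9205e+01  1.0000e-03 -1.3000e-02] [-0.6  0.1  0.4 -0.1 -0.5 -0.2 -0.1  0.2  0.1  0.   0.5 -0.3  0.3 -0.
 -0.5  0.2  0.  -0.4]
holder in rack frame 75.4239700034676 98.67438969078707
clip far end [[639.0, 382.0], [620.0, 381.0]]
block near top [[618.0, 449.0], [595.0, 447.0]]
block far top [[641.0, 347.0], [619.0, 345.0]]
rack edge top [[629.0, 510.0], [599.0, 507.0], [599.0, 529.0]]
lip top [[575.0, 501.0], [545.0, 498.0], [563.0, 499.0]]
clip near [[617.0, 481.0], [597.0, 479.0]]
mark ctr scene [[275.0, 345.0]] block scene [[195.0, 304.0], [345.0, 287.0]]
```

The holder hovers over the left bay: in rack coordinates about x 75.4, y 98.7, against a target of 74, 100. One quick colour check of the slot's x using the orange clips seen in the side view.

```bash
python3 - <<'E'
from h import *; import pickle
d0=pickle.load(open("f0.pkl","rb"))["side"]; im=d0["pixels"].astype(int)
rk=[515.4,-143,.077,-3.8]
m=(im[:,:,0]>190)&(im[:,:,1]>80)&(im[:,:,1]<170)&(im[:,:,2]<90); m[:,:300]=0;m[:,325:]=0;m[:125]=0;m[200:]=0
for q in range(128,200,4):
    c=np.flatnonzero(m[q])
    if len(c):
        # predicted cols at this row of clip lines x=70.5/77.5, z48
        P=[proj(d0,W(rk,[[x,y,48] for y in np.arange(-130,131,2)])) for x in(70.5,77.5)]
        pr=[np.interp(q,p[::1,1],p[:,0]) for p in P]
        print(q,c.min(),c.max(),"pred",np.round(pr,1))
E
```

```text
132 306 306 pred [321.3 318.6]
136 318 320 pred [320.6 317.8]
156 314 315 pred [316.1 313.1]
160 313 314 pred [315.2 312.2]
164 312 313 pred [314.3 311.3]
184 307 309 pred [309.9 306.7]
188 306 308 pred [309.  305.7]
192 306 307 pred [308.1 304.8]
```

Call:
play_rows([
  [[0.0013,-0.0009,0.005],[0,0,0],0],
  [[0,0,0.008],[0,0,0],0],
  [[0,0,0.006],[0,0,0],0],
  [[0,0,0.004],[0,0,0],0],
  [[0,0,0.003],[0,0,0],0],
  [[0,0,0.003],[0,0,0],0],
  [[0,0,0.003],[0,0,0],0],
  [[0,0,0.003],[0,0,0],0],
  [[0,0,0.003],[0,0,0],0],
  [[0,0,0],[0,0,0],0],
])

```text
clock: 7.6
eef_pos: [582.6, -35.1, 135.8]
tcp_rot: [-3.141, -0.0, 1.648]
contact_force: [-0.1, 0.2, -1.2]
opening: 0.109
```

Call:
play_rows([
  [[0,0,0.002],[0,0,0],0],
  [[0,0,0.002],[0,0,0],0],
  [[0,0,0.002],[0,0,0],0],
  [[0,0,0.002],[0,0,0],0],
  [[0,0,0.002],[0,0,0],0],
  [[0,0,0.001],[0,0,0],0],
  [[0,0,0],[0,0,0],0],
  [[0,0,0],[0,0,0],0],
])

```text
clock: 8.4
eef_pos: [582.9, -35.1, 125.3]
tcp_rot: [3.142, 0.0, 1.648]
contact_force: [0.6, 0.5, -0.0]
opening: 0.107
```

No contact yet, so the tongue is clear of the walls. I'll go on in small steps and watch the force.

Call:
play_rows([
  [[0,0,0.002],[0,0,0],0],
  [[0,0,0.002],[0,0,0],0],
  [[0,0,0.002],[0,0,0],0],
  [[0,0,0],[0,0,0],0],
  [[0,0,0],[0,0,0],0],
])

```text
clock: 8.9
eef_pos: [582.9, -35.1, 119.5]
tcp_rot: [3.141, 0.0, 1.648]
contact_force: [-1.2, 0.1, 2.6]
opening: 0.109
```

Call:
play_rows([
  [[0,0,0.002],[0,0,0],0],
  [[0,0,0.002],[0,0,0],0],
  [[0,0,0],[0,0,0],0],
  [[0,0,0],[0,0,0],0],
])

```text
clock: 9.3
eef_pos: [582.9, -35.1, 115.4]
tcp_rot: [3.141, 0.0, 1.648]
contact_force: [-1.3, -0.6, 5.0]
opening: 0.105
```

The force matches the spring: 5 N about 4 mm in. Carrying on to the stop.

Call:
play_rows([
  [[0,0,0.0015],[0,0,0],0],
  [[0,0,0.0015],[0,0,0],0],
  [[0,0,0],[0,0,0],0],
  [[0,0,0],[0,0,0],0],
])

```text
clock: 9.7
eef_pos: [583.0, -35.1, 112.5]
tcp_rot: [3.141, 0.0, 1.648]
contact_force: [-1.1, 0.9, 6.5]
opening: 0.104
```

Call:
play_rows([
  [[0,0,0.001],[0,0,0],0],
  [[0,0,0],[0,0,0],0],
  [[0,0,0],[0,0,0],0],
])

```text
clock: 10.0
eef_pos: [583.2, -35.1, 112.3]
tcp_rot: [3.141, 0.0, 1.648]
contact_force: [-3.2, 0.6, 12.2]
opening: 0.109
```

Call:
play_rows([
  [[0,0,0.0005],[0,0,0],0],
  [[0,0,0],[0,0,0],0],
  [[0,0,0],[0,0,0],0],
  [[0,0,0],[0,0,0],0],
])

```text
clock: 10.4
eef_pos: [583.3, -35.1, 112.2]
tcp_rot: [3.141, 0.0, 1.648]
contact_force: [-3.3, 0.3, 18.0]
opening: 0.111
```

```bash
python3 - <<'E'
from rig import *; import cv2,pickle,numpy as np
d={n:grab_frame(n) for n in("scene","side")}; s=sense(); print(s["eef_pos"],s["tcp_rot"],s["contact_force"],s["opening"],s["clock"])
d["s"]=s; pickle.dump(d,open("w4.pkl","wb"))
from h import proj
c=proj(d["scene"],[s["eef_pos"]])[0].astype(int);e=proj(d["side"],[s["eef_pos"]])[0].astype(int);print(c,e)
z=lambda n,c:cv2.resize(np.ascontiguousarray(d[n]["pixels"][c[1]-50:c[1]+50,c[0]-40:c[0]+40,::-1]),(480,600),interpolation=cv2.INTER_CUBIC)
cv2.imwrite("pics/c6.png",np.hstack([z("scene",c)[:,:400],z("side",e)[:,40:440]]))
E
```

```text
[583.30639065 -35.07980055 112.2495019 ] [3.14048509e+00 1.29241656e-04 1.64783423e+00] [-3.65730706 -0.08542696 17.32232233] 0.1040798292101543 10.5
[283 202] [305 166]
```

View pics/c6.png

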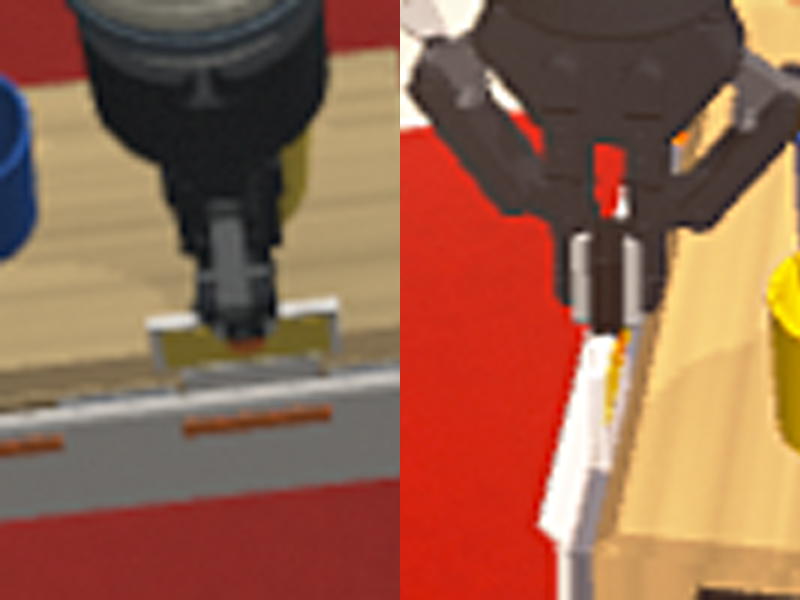

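The tongue sits behind the lip, centred on the orange mark of the yellow pot's bay (tongue and mark both at about crop x 257). The pots are where they were. TCP z has stopped at the hard stop with 17–18 N, so I'm handing in.

```bash
python3 -c "
from rig import *
print(sign_off())"
```

```text
the job is handed in; nothing more can be done
None
```

I lifted the yellow-card holder out of its stand and pushed its tongue down behind the lip in the left bay, beside the yellow pot. I handed in while still gripping it and pressing it down. The hand-in gave no verdict.

**Clip:** the force rose like the spring (2.6, 5.0, then 6.5 N) over about 7.5 mm of travel. It then climbed to 12 and 17–18 N while the tool moved only 0.3 mm, so I take the clip to be fully home against its stop. I did not measure the clip itself. The highest reading of 18 N is well under the 60 N limit.

**Position:** the last picture shows the tongue behind the lip and centred on that bay's mark, with the holder upright. The yellow and blue pots look undisturbed. The green pot and the highlighter were outside the last crop, so I did not check them at the end; the arm never touched either. Total time was about 10.5 s.

**Disagreements:** the fixed cameras read about 1.7 mm low in x compared with the jaws, and about 4 mm low in z. I placed the holder by measuring it relative to the rack in the same cameras, so this did not matter. One early fit of the holder in the gripper was poor because I had picked a wrong corner; I corrected it before placing.

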